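Release the steam on a pressure multicooker through its tab-lock selector

ROBOT

A 6-joint arm with a two-finger parallel gripper is mounted at the origin on the work surface. World frame = base frame: x ahead of the robot, y to its left, z up, the work surface at z = 0. Lengths are in m, angles in rad, forces in N, time in s.
With the tool pointing down it reaches from about 0.425 to 0.95 m from the base axis. Payload 3.5 kg.
Tool frame: the origin (TCP) lies between the finger pads, 19 mm behind the fingertips; this is the grasp point; z points along the fingers, y is the line along which they close (so a half turn about z gives the same grasp; the last joint's range is limited). The gripper opens to 85 mm and grips with 20 to 120 N. Pads are 22 mm wide; open, the fingers measure 114 mm over their backs; the gripper's body (76 mm by 85 mm) begins 54 mm behind the grasp point. The pads swing forward as they close: fully open they stand 13 mm farther back than shut.
Start: joints at [0.973, 0.286, 1.577, -0, 1.279, -0.15], TCP at [0.292, 0.608, 0.25] pointing down, gripper open.
Joint ranges: [-2.77, 2.77], [-0.9, 2.22], [0.21, 2.48], [-1.53, 4.67], [0.24, 2.81], [-2.84, 2.84]. Speed limits (rad/s): [2.79, 2.79, 3.14, 3.14, 3.14, 3.14].

INTERFACE

Orientations are given as a unit quaternion [x, y, z, w].
In Python, from plant import ctrl gives the robot as it stands. The module is installed in compiled form; this text tells all that it offers.
- The arm moves only by the tool send_rows, never from a script. Its argument "rows" is text: rows parted by semicolons, each of 7 numbers parted by spaces: the turn, a rotation vector about the tool's x, y, z in parts of the range, where 1.0 means 180 degrees, then the shift along the tool's x, y, z in fractions of the full range, 1 being 500 mm, then the opening, from -1 (shut) to 1 (fully open). A call has 1 to 8 rows; each row is the pose to reach, as a shift and turn from the pose commanded when the call began, along the tool's axes at that moment; what a row does not reach only later rows make up. A row lasts 1/8 s, in which the tool goes at most 62.5 mm and 10.7 degrees, less where a joint would pass 70% of its speed; a pose out of reach is approached as far as the arm can. No shift or turn number may pass 1 either way. A call with a gripper value outside its range is refused whole. The fingers move at their own pace and stop on an object; "grip_force" is the grip in N (left out, the last holds). Time passes only in rows, so rows that repeat a pose let the fingers close. It gives the time, the measured TCP pose, the force, the opening and the grip force at its end, in the units of the state.
- ctrl.get_state(): the state, without advancing time (a new reading comes with each control period).
- ctrl.read_camera(name): name is "scene" or "top"; returns a dict with "color" (400x640x3 uint8, red, green, blue), "fx", "fy", "cx", "cy" (pixels), "extrinsics" (4x4, takes a point from world to camera coordinates). Camera axes: x right, y down, z forward; pixel columns grow to the right and rows downward; lengths in m; the calibration is good to about 2 mm. A picture is of the moment at which its call begins. There is no depth.
- ctrl.sign_off(): hands the job in; it is judged then, once.
Trained networks look in a picture, given as the dict that the camera call returned (one of the last four; its "shot" number tells which), for a name from the list of things; names that differ only in an ending like _2 or _b are one class to them, and where a whole thing is asked for, a point or a joint stands for the part that bears it (a point fixed in the world has none). Each returns a list of dicts, best first, with "p" (0 to 1); they miss things now and then, are a little off and sometimes report something else, mostly with a low value. They report only what shows in the picture. A call takes as long as a camera call.
- ctrl.look_for(picture, target): "position" ([x, y, z] in m, in the coordinates of the camera as it stood for that picture, good to about 4 mm: the middle of the surface that is visible of it).
The state is a dict: "time": time; "qpos": joint angles; "dq": joint speeds; "joint_efforts": joint torques, N m; "eef_pos": TCP position; "tcp_rot": TCP orientation; "contact_force": force on the tool from outside, world axes, zero at the start; "wrist_torque": the same for the moment, N m; "opening": opening from 0.0 (shut) to 1.0 (fully open); "finger_force": force on a finger pad.
Only numpy, scipy, OpenCV 4.12 (cv2) and the standard library are available. Lean on these libraries where they do the work, as an engineer would, in place of code of your own. Each camera call takes 0.05 s, during which the arm holds its last target. There are 200 camera calls.

TASK

Let the steam out of the pressure multicooker: pinch the two orange release tabs of the selector on its lid together gently, turn the selector clockwise (seen from above) out of its locked place, and feel for the notch where both tabs spring right back out by themselves. Then, with the selector clicked in there, press the red steam button that its white shutter has uncovered well down, gently, and let it come up again. Leave everything else where it stands.

Things in the scene. Friction and masses are not known exactly. Their poses are not given: they have to be found in the camera images.
- cooker: Pressure multicooker, fixed on the worktop: steel drum 276 mm across, flat black lid 200 mm above the worktop, side handles at its +y and -y. Origin: centre of its underside, below the selector's axis. Its control panel is at its -x; turned by up to 0.5 rad either way.
- knob (a joint): Turn of the selector about its vertical axis, rad, growing clockwise seen from above. 0 = locked, its start (shutter over the button); 0.04 rad of play, blocked unless BOTH tabs are pressed in 6.5 mm or more. The release notch lies between 0.88 and 1.40 rad (green zone on the lid rim); its exact place differs each time and is hidden: feel for it. It catches within about 0.035 rad. End stop 1.50.
- knob_grip (a point): Point on the axis of the grey selector, 33 mm above the lid, a good pinch height for the TCP. Its y axis runs through the two tabs and turns with the selector; -x points along the shutter arm. Skirt 64 mm across, its top 12.5 mm above the lid (keep fingertips above it); core 25 mm wide along y, 36 along x; cap 38 mm across, its top 43.5 mm above the lid.
- tab_a_press (a joint): Inward travel of the orange tab on the selector's +y side, m: 0 = right out, 0.0065 = free of its notch, 0.009 = stop. Spring 3 N at 0, 9.5 N at 0.0065, 12 N at 0.009. Between the notches an eased tab rides on a hidden ring at about 0.006 (about 0.1 N m of turning friction in all) and springs out only in a notch.
- tab_b_press (a joint): The same for the orange tab on the selector's -y side.
- tab_a_face (a point): Middle of the outer face of tab a, 33 mm from the selector's axis when out (66 mm over both tabs; 53 mm when both are just free; 48 mm at the stops), 30 mm above the lid.
- tab_b_face (a point): Middle of the outer face of tab b, across from it.
- tab_a: The orange tab a itself: 30 mm wide, 10 mm thick, flat upright outer face from 14 to 39 mm above the lid. Thin plastic: snaps above 30 N of contact force; pinch with some 15 to 20 N. Origin on the selector's axis, at the lid, while it is out.
- tab_b: The same for tab b.
- shutter (a point): Top of the round end (38 mm across) of the white shutter arm that is part of the selector, 90 mm from the axis, 16 mm above the lid. It swings clear with the selector.
- button_top (a point): Centre of the top of the red steam button, 26 mm across, 11 mm above the lid when up, 90 mm from the selector's axis at the cooker's -x side. Hidden under the shutter while the selector is locked.
- button_press (a joint): Downward travel of the button, m: 0 = up, 0.007 = fully down. Spring: 2 N at 0, 7 N fully down. It counts as pressed beyond 0.004.
- button: The red button's cap; more than 25 N on it breaks it.
- timer: Yellow round kitchen timer, 44 mm across, 30 mm high, loose on the lid about 100 mm from the selector's axis, on the side away from the panel. Origin: centre of its underside. Leave it.
- spice: Spice jar 44 mm across, 90 mm high, loose, beside the cooker, left or right. Leave it.
- mill: Dark wooden pepper mill 52 mm across, 160 mm high, loose, beside the cooker, left or right. Leave it.
- mug: Blue mug 80 mm across, 95 mm high, loose, front right. Leave it.
- bowl: White bowl 130 mm across, 55 mm high, loose, back left. Leave it.
- spatula: Spatula with a wooden handle and grey blade, lying front left of the cooker, about 300 mm long. Leave it.
- oil: Green oil bottle 64 mm across, 220 mm high, loose, back right. Leave it.

How it is judged:
On the way, in this order (a step that is already met when the one before it is completed fails the run):
1. the selector stands in the release notch, past 0.7 rad, with both tabs sprung out to within 2 mm (value of joint knob above 0.7 rad and value of joint each of tab_a_press, tab_b_press below 0.002 m), for 0.2 s.
2. the uncovered steam button is pressed down more than 4 mm while the selector stays clicked in (all of step 1 and value of joint button_press above 0.004 m), for 0.1 s.
At the end, for the whole second after the job is handed in: The selector stands in the release notch (turned past 0.7 rad, both tabs out to within 2 mm), the button has been pressed more than 4 mm and has come back up to within 1.5 mm, and nothing else has been moved (all of step 1 and value of joint button_press below 0.0015 m); the robot touches nothing.
It fails at once if a tab is loaded with more than 30 N (contact force between the fingers and tab_a above 30 N or contact force between the fingers and tab_b above 30 N).
It fails at once if the steam button is pushed with more than 25 N (contact force between anything else and button above 25 N).
It fails at once if a bystander is moved more than 30 mm (distance of any of timer, spice, mill, mug, bowl, spatula, oil from where it was at the start of the episode above 0.03 m).
It also fails if it takes over 54 s, if anything falls off the work surface, if the arm or the gripper's body presses on something with over 40 N, if the wrist force passes 120 N, or if a joint passes its speed limit or range.

## Working session

There is one attempt and no reset: what is moved stays moved. The work goes in short steps, Python scripts to look and compute and a tool call to move; the robot and the scene stay as the last step left them, time stands still between calls to the robot, and variables do not carry over. Pictures are saved under pics/ and viewed, at most 10 in all, crops included, and the job is handed in when it is done.

Besides the shell and the picture viewer there is one more tool, called after ">>>" by a JSON object that holds its "method" and its "body". send_rows: Moves the arm, as the interface text tells. Its arguments: {"type":"object","properties":{"rows":{"type":"string"},"grip_force":{"type":"number"}},"required":["rows"]}

```bash
mkdir -p pics
cat > h.py <<'E'
import numpy as np, cv2
from plant import ctrl
def w(pic,p):
    E=np.array(pic["extrinsics"]); return (np.linalg.inv(E)@np.r_[p,1])[:3]
def px(pic,P):
    c=np.array(pic["extrinsics"])@np.r_[P,1]; return [pic["fx"]*c[0]/c[2]+pic["cx"],pic["fy"]*c[1]/c[2]+pic["cy"]]
def ray(pic,u,v,z):
    E=np.linalg.inv(np.array(pic["extrinsics"])); d=E[:3,:3]@np.array([(u-pic["cx"])/pic["fx"],(v-pic["cy"])/pic["fy"],1]); o=E[:3,3]
    return o+d*(z-o[2])/d[2]
def save(pic,n): cv2.imwrite("pics/"+n,np.ascontiguousarray(pic["color"][...,::-1]))
E
python3 - <<'E'
from h import *
np.set_printoptions(precision=4,suppress=True)
for n in ["top","scene"]:
    p=ctrl.read_camera(n); save(p,n+"1.png")
    for t in ["knob_grip","tab_a_face","shutter","cooker","timer","spice","mill","oil"]:
        for r in ctrl.look_for(p,t)[:2]: print(n,t,round(r["p"],2),w(p,r["position"]),np.round(px(p,w(p,r["position"])),0))
print(ctrl.get_state())
E
```

```text
top knob_grip 0.67 [0.5738 0.0886 0.2161] [294. 184.]
top shutter 0.67 [0.5727 0.0848 0.2172] [296. 185.]
top cooker 0.87 [0.5763 0.0913 0.1999] [294. 184.]
top cooker 0.69 [0.5855 0.1197 0.2399] [283. 178.]
top timer 0.54 [0.6806 0.0351 0.2281] [315. 145.]
top spice 0.71 [ 0.4943 -0.3345  0.0931] [439. 221.]
top mill 0.97 [0.4647 0.3646 0.1287] [198. 225.]
top oil 0.65 [ 0.6554 -0.3938  0.1402] [462. 165.]
scene knob_grip 0.67 [0.5934 0.0867 0.2176] [355. 199.]
scene tab_a_face 0.6 [0.5935 0.118  0.2322] [367. 192.]
scene shutter 0.9 [0.5915 0.0811 0.2158] [352. 200.]
scene shutter 0.73 [0.6724 0.3957 0.0264] [464. 233.]
scene timer 0.58 [0.6922 0.0316 0.2168] [349. 237.]
scene spice 0.75 [ 0.5124 -0.3432  0.0592] [187. 260.]
scene mill 0.68 [0.4845 0.3693 0.0897] [427. 174.]
scene mill 0.39 [0.6928 0.0317 0.2196] [349. 237.]
scene oil 0.77 [ 0.6873 -0.3969  0.1308] [169. 313.]
{'time': 0.9, 'qpos': array([ 0.973 ,  0.2862,  1.5767, -0.    ,  1.2786, -0.15  ]), 'dq': array([-0.0001, -0.    , -0.0007,  0.0011,  0.0003,  0.0007]), 'joint_efforts': array([  0.0004, -40.5959, -29.2949,  -0.0001,   0.0004,   0.    ]), 'eef_pos': array([0.2922, 0.6085, 0.2501]), 'tcp_rot': array([0.222, 0.975, 0.   , 0.   ]), 'contact_force': array([-0.1537,  0.3459,  0.8535]), 'wrist_torque': array([ 0.0117, -0.0162, -0.0519]), 'finger_force': 0.0, 'opening': 0.999233227771125}
```

Run:
```python
import cv2,numpy as np
a=cv2.imread("pics/top1.png")[115:255,214:374]; b=cv2.imread("pics/scene1.png")[130:270,270:430]
cv2.imwrite("pics/c1.png",cv2.resize(a,None,fx=5,fy=4.28 if 0 else 5,interpolation=2)[:600] if 0 else cv2.resize(a[:120],(800,600),interpolation=2))
cv2.imwrite("pics/c2.png",cv2.resize(b[:120],(800,600),interpolation=2))
```

```text
(no output)
```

View pics/c1.png

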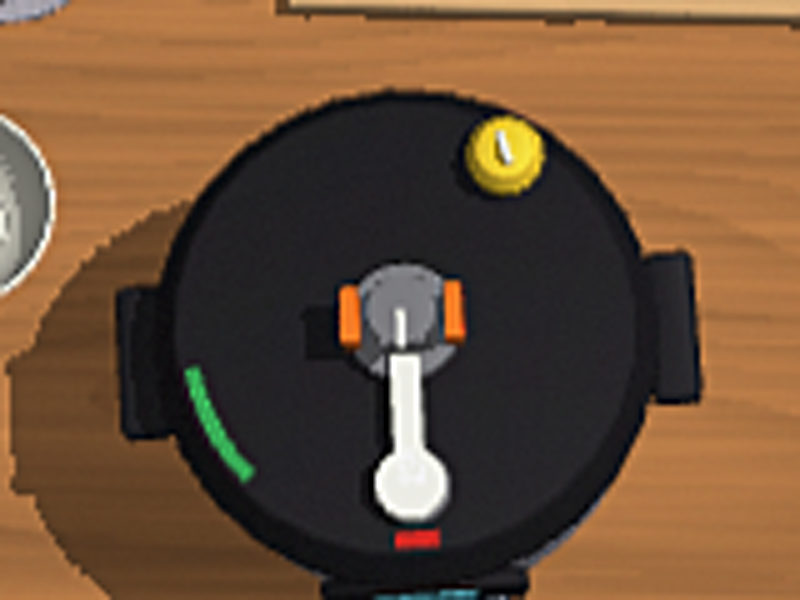

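View pics/c2.png

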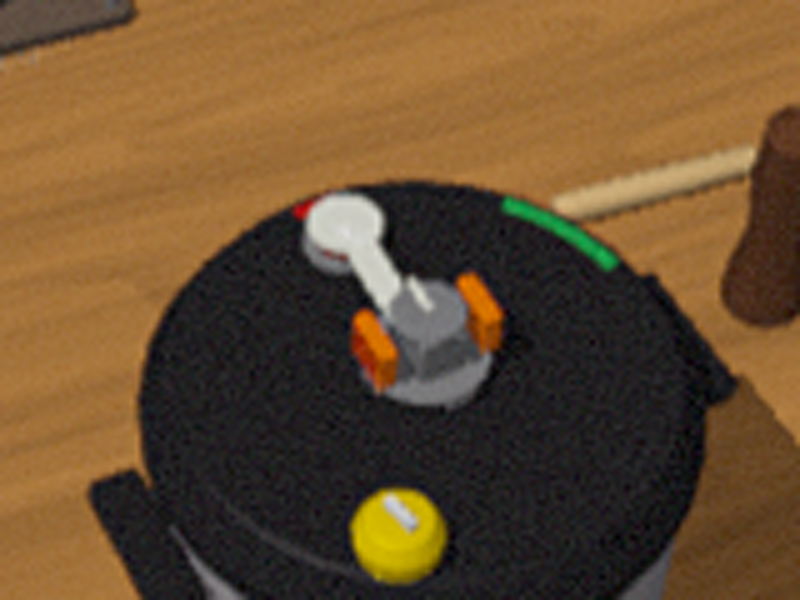

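View pics/scene1.png

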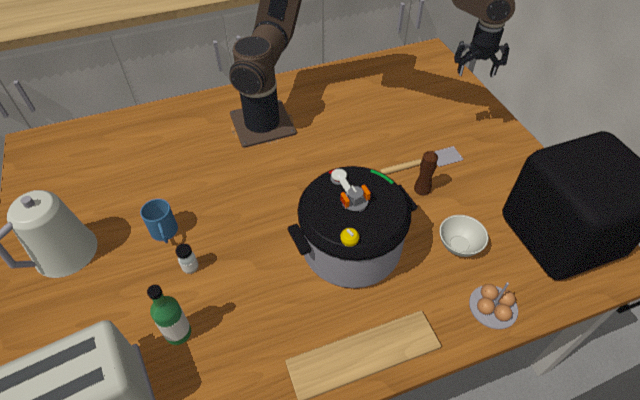

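Run:
```python
from h import *
np.set_printoptions(precision=4,suppress=True)
for n,(x0,x1,y0,y1) in {"top":(214,374,115,240),"scene":(270,430,150,250)}.items():
    p=ctrl.read_camera(n); im=p["color"].astype(int)
    R,G,B=im[...,0],im[...,1],im[...,2]
    box=np.zeros(R.shape,bool); box[y0:y1,x0:x1]=1
    def cc(m):
        k,l,s,c=cv2.connectedComponentsWithStats((m&box).astype(np.uint8))
        return [(s[i],c[i]) for i in range(1,k) if s[i,4]>8],l
    for nm,m,z in [("orange",(R>180)&(G>70)&(G<150)&(B<80),.232),("white",(R>180)&(B>165),.216),("yellow",(R>170)&(G>140)&(B<90),.23)]:
        L,l=cc(m)
        for s,c in L: print(n,nm,s,c,ray(p,*c,z))
        if nm=="white":
            L=max(L,key=lambda t:t[0][4])[0]
            sub=(m&box)[L[1]:L[1]+L[3],L[0]:L[0]+L[2]]; print("widths",sub.sum(1),sub.sum(0))
    print("cam",np.linalg.inv(np.array(p["extrinsics"]))[:3,3],p["fx"])
```

```text
top orange [223 115  52   7 252] [250.2381 118.0833] [0.7533 0.2141 0.232 ]
top orange [276 119  11   1  11] [281. 119.] [0.7525 0.1295 0.232 ]
top orange [214 120  13   3  20] [220.   121.15] [0.7428 0.2966 0.232 ]
top orange [306 120  17   1  17] [314. 120.] [0.7516 0.0386 0.232 ]
top orange [260 122  52   5  98] [287.9184 124.1327] [0.7383 0.1101 0.232 ]
top orange [291 122  83   8 304] [332.8914 126.2533] [ 0.7349 -0.0137  0.232 ]
top orange [274 132  16   5  19] [280.8421 133.4211] [0.7116 0.1287 0.232 ]
top orange [299 132  17   4  17] [307.     133.0588] [0.7141 0.0571 0.232 ]
top orange [327 139  14   1  14] [333.5 139. ] [ 0.6988 -0.0159  0.232 ]
top orange [334 150   6   5   9] [336.5556 152.1111] [ 0.6621 -0.0247  0.232 ]
top orange [237 157   7   5  13] [239.8462 158.5385] [0.6388 0.2379 0.232 ]
top orange [340 158   9   7  20] [343.1  161.55] [ 0.6361 -0.0429  0.232 ]
top orange [361 159  13   3  35] [367.6    159.9143] [ 0.642  -0.1097  0.232 ]
top orange [226 160   9   1   9] [230. 160.] [0.6342 0.2644 0.232 ]
top orange [226 162  10   6  22] [230.3636 164.4545] [0.621
[... 1348 characters left out ...]
358] [0.6807 0.0327 0.23  ]
cam [0.3206 0.0213 1.5969] 513.045829152463
scene orange [362 185   8  10  38] [365.5 189.5] [0.585 0.118 0.232]
scene orange [341 193   8   9  39] [344.641  196.9487] [0.589  0.0617 0.232 ]
scene white [332 169  18  22 187] [340.7219 177.738 ] [0.5152 0.0817 0.216 ]
scene white [352 186   4   6  10] [353.5 188.5] [0.5595 0.0981 0.216 ]
scene white [347 230   6   5  13] [349.6154 231.6923] [0.677  0.0387 0.216 ]
widths [ 1  8 12 14 14 14 14 14 12 11 10  7  7  7  7  6  7  7  6  4  3  2] [ 5  7  8  9 11 10 10 11 12 14 15 16 17 16 10  9  4  3]
scene yellow [341 228  16  16 176] [348.3864 236.3864] [0.6969 0.0268 0.23  ]
cam [ 1.2357 -0.2366  1.0931] 465.0717868207456
```

```bash
cat >> h.py <<'E'
from scipy.spatial.transform import Rotation as Ro
def plan(P,ydeg):
    "shift/turn from the measured pose to tool-down pose P with closing line at ydeg"
    s=ctrl.get_state(); R=Ro.from_quat(s["tcp_rot"]).as_matrix()
    y=np.array([np.cos(np.radians(ydeg)),np.sin(np.radians(ydeg)),0]); best=None
    for sg in (1,-1):
        T=np.c_[np.cross(sg*y,[0,0,-1]),sg*y,[0,0,-1]]
        rv=Ro.from_matrix(R.T@T).as_rotvec(degrees=True)
        if best is None or np.linalg.norm(rv)<np.linalg.norm(best): best=rv
    print("turn",best.round(2),"shift",(R.T@(np.array(P)-s["eef_pos"])*1000).round(1),"t",s["time"],"q",s["qpos"].round(2),"op",s["opening"],"ff",s["finger_force"],"F",s["contact_force"].round(2),"M",s["wrist_torque"].round(3),"pos",s["eef_pos"].round(4))
E
python3 -c "
from h import *
plan([.589,.090,.31],94.4)"
```

```text
turn [ -0.    -0.   -30.06] shift [-492.  -338.8  -60. ] t 1.0 q [ 0.97  0.29  1.58 -0.    1.28 -0.15] op 0.9976961024705695 ff 0.0 F [ 1.03 -0.44 -0.37] M [0.026 0.025 0.054] pos [0.2922 0.6084 0.25  ]
```

The manual's scale: shifts go in shares of 500 mm and turns go in shares of 180 degrees. Converting my numbers, -492 mm / 500 = -0.984, -100 mm / 500 = -0.2, -30 degrees / 180 = -0.1667.

>>> {"method": "send_rows", "body": {"rows": "0 0 0 0 0 -0.12 1;0 0 -0.0556 -0.2 -0.138 -0.12 1;0 0 -0.1111 -0.4 -0.276 -0.12 1;0 0 -0.1667 -0.984 -0.678 -0.12 1;0 0 -0.1667 -0.984 -0.678 -0.12 1;0 0 -0.1667 -0.984 -0.678 -0.12 1;0 0 -0.1667 -0.984 -0.678 -0.12 1;0 0 -0.1667 -0.984 -0.678 -0.12 1", "grip_force": 20}}

```text
time: 2.0
eef_pos: [0.5099, 0.2274, 0.3104]
tcp_rot: [-0.038, 0.999, 0.0, 0.0]
contact_force: [0.5, 0.3, -0.4]
opening: 1.001
finger_force: 0.0
```

>>> {"method": "send_rows", "body": {"rows": "0 0 0 0 0 0 1"}}

```text
time: 2.12
eef_pos: [0.511, 0.2257, 0.3101]
tcp_rot: [-0.035, 0.999, -0.0, 0.0]
contact_force: [-1.6, 0.6, 0.5]
opening: 0.998
finger_force: 0.0
```

```bash
python3 -c "
from h import *
plan([.589,.090,.31],94.4)"
```

```text
turn [-0.04  0.02 -0.43] shift [ -68.4 -140.8    0.2] t 2.125 q [ 0.23 -0.01  1.8  -0.    1.35 -1.41] op 0.9983398113205553 ff 0.0 F [-1.63  0.6   0.54] M [ 0.013  0.046 -0.037] pos [0.511  0.2257 0.3101]
```

Converted, -140.8 mm / 500 = -0.2816, -68.4 mm / 500 = -0.1368, -0.4 degrees / 180 = -0.0022.

>>> {"method": "send_rows", "body": {"rows": "0 0 -0.0022 -0.1368 -0.2816 0 1;0 0 -0.0022 -0.1368 -0.2816 0 1;0 0 -0.0022 -0.1368 -0.2816 0 1;0 0 -0.0022 -0.1368 -0.2816 0 1;0 0 -0.0022 -0.1368 -0.2816 0 1"}}

```text
time: 2.75
eef_pos: [0.5875, 0.0954, 0.3099]
tcp_rot: [-0.042, 0.999, 0.0, -0.0]
contact_force: [-0.0, -0.3, 0.3]
opening: 0.997
finger_force: 0.0
```

Run:
```python
from h import *
plan([.589,.090,.235],94.4)
a=ctrl.read_camera("top"); b=ctrl.read_camera("scene")
s=ctrl.get_state()
print([np.round(px(p,q),1) for p in (a,b) for q in (s["eef_pos"],np.array([.589,.09,.239]))])
A=cv2.resize(a["color"][125:225,230:363],(400,300),interpolation=2);B=cv2.resize(b["color"][130:230,290:423],(400,300),interpolation=2)
cv2.imwrite("pics/d.png",np.hstack([A,B])[...,::-1])
```

```text
turn [ 0.04 -0.03  0.41] shift [-1.1 -5.6 74.9] t 2.75 q [-0.01  0.07  1.71  0.    1.36 -1.66] op 0.9965030722656075 ff 0.0 F [-0.03 -0.35  0.29] M [-0.008  0.01  -0.019] pos [0.5875 0.0954 0.3099]
[array([290.2, 172.2]), array([293.7, 177.1]), array([359.4, 170.7]), array([355.7, 191.9])]
```

View pics/d.png

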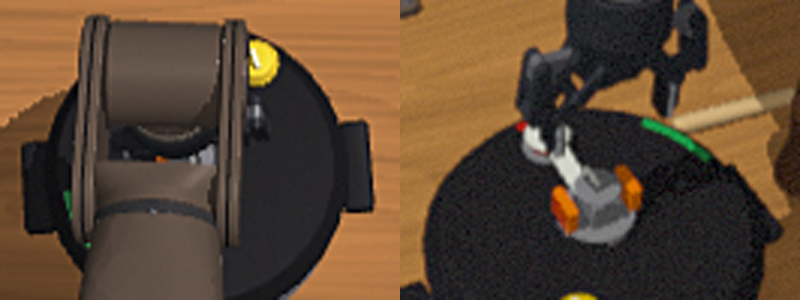

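Converted, 40 mm / 500 = 0.08, 30 mm / 500 = 0.06.

>>> {"method": "send_rows", "body": {"rows": "0 0 0 0 0 0.06 1;0 0 0 0 0 0.08 1;0 0 0 0 0 0.08 1;0 0 0 0 0 0.08 1"}}

```text
time: 3.35
eef_pos: [0.5884, 0.0943, 0.2712]
tcp_rot: [-0.042, 0.999, -0.0, 0.001]
contact_force: [0.6, 0.1, 0.9]
opening: 0.997
finger_force: 0.0
```

```bash
python3 -c "
from h import *
plan([.589,.090,.235],94.4)"
```

```text
turn [-0.01  0.1   0.37] shift [-0.1 -4.4 36.2] t 3.35 q [-0.01  0.1   1.76  0.    1.29 -1.67] op 0.9972120264814326 ff 0.0 F [0.63 0.15 0.85] M [-0.045 -0.036  0.019] pos [0.5884 0.0943 0.2712]
```

Converted, 36 mm / 500 = 0.072, -4.4 mm / 500 = -0.0088, 0.4 degrees / 180 = 0.0022.

>>> {"method": "send_rows", "body": {"rows": "0 0 0.0022 0 -0.0088 0.02 1;0 0 0.0022 0 -0.0088 0.072 1;0 0 0.0022 0 -0.0088 0.072 1;0 0 0.0022 0 -0.0088 0.072 1"}}

```text
time: 3.85
eef_pos: [0.5888, 0.0894, 0.2347]
tcp_rot: [-0.038, 0.999, -0.0, 0.0]
contact_force: [-0.1, 0.4, -0.2]
opening: 1.0
finger_force: 0.0
```

```bash
python3 -c "
from h import *
plan([.589,.090,.235],94.4)"
```

```text
turn [-0.    0.05 -0.08] shift [-0.3  0.6 -0.3] t 3.85 q [-0.02  0.13  1.79 -0.    1.22 -1.67] op 1.000405727394278 ff 0.0 F [-0.07  0.36 -0.2 ] M [ 0.026 -0.027  0.05 ] pos [0.5888 0.0894 0.2347]
```

>>> {"method": "send_rows", "body": {"rows": "0 0 0 0 0 0 0.46;0 0 0 0 0 0 0.46;0 0 0 0 0 0 0.46"}}

```text
time: 4.22
eef_pos: [0.5891, 0.0897, 0.2358]
tcp_rot: [-0.038, 0.999, -0.0, 0.001]
contact_force: [-0.6, -0.6, 5.1]
opening: 0.73
finger_force: 4.7
```

```bash
python3 -c "
from h import *
plan([.589,.090,.235],94.4)"
```

```text
turn [-0.01  0.15 -0.06] shift [0.1 0.3 0.8] t 4.225 q [-0.02  0.12  1.79  0.    1.22 -1.67] op 0.7297838142216616 ff 4.711306169629097 F [-0.6  -0.64  5.1 ] M [ 0.08   0.11  -0.046] pos [0.5891 0.0897 0.2358]
```

Converted, -2 mm / 500 = -0.004, -1 mm / 500 = -0.002.

>>> {"method": "send_rows", "body": {"rows": "0 0 0 0 0.0006 -0.002 0.35;0 0 0 0 0.0006 -0.004 0.18;0 0 0 0 0.0006 -0.004 0.18;0 0 0 0 0.0006 -0.004 0.18"}}

```text
time: 4.72
eef_pos: [0.5892, 0.0898, 0.2377]
tcp_rot: [-0.038, 0.999, -0.0, 0.001]
contact_force: [0.0, -0.2, 7.3]
opening: 0.589
finger_force: 10.5
```

```bash
python3 -c "
from h import *
plan([.589,.090,.235],94.4)"
```

```text
turn [-0.03  0.16 -0.06] shift [0.2 0.2 2.7] t 4.725 q [-0.02  0.12  1.79 -0.    1.23 -1.67] op 0.5891278818736972 ff 10.486082285642624 F [ 0.   -0.24  7.28] M [-0.011  0.116 -0.041] pos [0.5892 0.0898 0.2377]
```

Converted, 24 degrees / 180 = 0.1333.

>>> {"method": "send_rows", "body": {"rows": "0 0 0.0167 0 0 0 0.18;0 0 0.0333 0 0 0 0.18;0 0 0.05 0 0 0 0.18;0 0 0.0667 0 0 0 0.18;0 0 0.0833 0 0 0 0.18;0 0 0.1 0 0 0 0.18;0 0 0.1167 0 0 0 0.18;0 0 0.1333 0 0 0 0.18"}}

```text
time: 5.72
eef_pos: [0.5892, 0.0898, 0.2377]
tcp_rot: [0.171, 0.985, 0.0, 0.001]
contact_force: [-0.8, -0.5, 7.3]
opening: 0.591
finger_force: 10.5
```

```bash
python3 -c "
from h import *
plan([.589,.090,.235],94.4)"
```

```text
turn [-1.000e-02  1.600e-01 -2.412e+01] shift [0.2 0.1 2.7] t 5.725 q [-0.02  0.12  1.79 -0.    1.23 -1.25] op 0.5907978285815197 ff 10.484158247709274 F [-0.76 -0.54  7.33] M [-0.027  0.082  0.052] pos [0.5892 0.0898 0.2377]
```

Turning with negligible torque. On to about 46°, then ease the pinch and see what the tabs do.

Converted, 22 degrees / 180 = 0.1222.

>>> {"method": "send_rows", "body": {"rows": "0 0 0.0222 0 0 0 0.18;0 0 0.0444 0 0 0 0.18;0 0 0.0667 0 0 0 0.18;0 0 0.0889 0 0 0 0.18;0 0 0.1111 0 0 0 0.18;0 0 0.1222 0 0 0 0.18;0 0 0.1222 0 0 0 0.28;0 0 0.1222 0 0 0 0.28"}}

```text
time: 6.72
eef_pos: [0.5887, 0.09, 0.236]
tcp_rot: [0.356, 0.935, 0.0, 0.0]
contact_force: [0.3, 0.9, 2.6]
opening: 0.642
finger_force: 3.4
```

```bash
python3 -c "
from h import *
plan([.589,.090,.235],94.4)"
```

```text
turn [ 3.000e-02  5.000e-02 -4.605e+01] shift [-0.2  0.2  1. ] t 6.725 q [-0.02  0.12  1.79  0.    1.22 -0.86] op 0.6421218879137455 ff 3.43099482357502 F [0.29 0.9  2.55] M [-0.03  -0.169 -0.087] pos [0.5887 0.09   0.236 ]
```

Converted, 1.5 degrees / 180 = 0.0083.

>>> {"method": "send_rows", "body": {"rows": "0 0 0 0 0 0 0.31;0 0 0.0083 0 0 0 0.31;0 0 0.0167 0 0 0 0.31"}}

```text
time: 7.1
eef_pos: [0.5879, 0.0904, 0.2352]
tcp_rot: [0.381, 0.925, 0.0, -0.001]
contact_force: [0.4, 2.6, -0.2]
opening: 0.653
finger_force: 1.0
```

```bash
python3 -c "
from h import *
plan([.589,.090,.235],94.4)"
```

```text
turn [ 2.000e-02 -1.100e-01 -4.914e+01] shift [-1.1  0.5  0.2] t 7.1 q [-0.02  0.12  1.79  0.    1.23 -0.81] op 0.6529531552480333 ff 0.9649858251214027 F [ 0.38  2.6  -0.25] M [ 0.406 -0.025  0.038] pos [0.5879 0.0904 0.2352]
```

Converted, 3 degrees / 180 = 0.0167.

>>> {"method": "send_rows", "body": {"rows": "0 0 0.0083 0 0 0 0.31;0 0 0.0167 0 0 0 0.31"}}

```text
time: 7.35
eef_pos: [0.588, 0.0904, 0.2356]
tcp_rot: [0.405, 0.914, 0.0, -0.001]
contact_force: [0.1, 2.4, -2.1]
opening: 0.656
finger_force: 7.9
```

Converted, 3 degrees / 180 = 0.0167.

>>> {"method": "send_rows", "body": {"rows": "0 0 0.0083 0 0 0 0.31;0 0 0.0167 0 0 0 0.31"}}

```text
time: 7.6
eef_pos: [0.5878, 0.0902, 0.2356]
tcp_rot: [0.429, 0.903, -0.0, -0.001]
contact_force: [-2.0, 2.6, -0.8]
opening: 0.653
finger_force: 8.3
```

```bash
python3 -c "
from h import *
plan([.589,.090,.235],94.4)"
```

```text
turn [-2.000e-02 -1.100e-01 -5.516e+01] shift [-0.9  0.8  0.6] t 7.6 q [-0.02  0.12  1.79  0.    1.23 -0.7 ] op 0.6533157154347196 ff 8.279163128463551 F [-2.01  2.59 -0.75] M [0.577 0.302 0.069] pos [0.5878 0.0902 0.2356]
```

Converted, -1.5 degrees / 180 = -0.0083.

>>> {"method": "send_rows", "body": {"rows": "0 0 -0.0083 0 0 0 0.36;0 0 -0.0083 0 0 0 0.4"}}

```text
time: 7.85
eef_pos: [0.5877, 0.0899, 0.2348]
tcp_rot: [0.416, 0.909, -0.0, -0.001]
contact_force: [-0.4, 3.3, -4.1]
opening: 0.702
finger_force: 6.3
```

```bash
python3 -c "
from h import *
plan([.589,.090,.235],94.4)"
```

```text
turn [-4.000e-02 -1.300e-01 -5.353e+01] shift [-0.8  1.  -0.2] t 7.85 q [-0.02  0.13  1.79  0.    1.23 -0.73] op 0.7023012057207113 ff 6.3220672571333125 F [-0.44  3.29 -4.09] M [0.49  0.186 0.116] pos [0.5877 0.0899 0.2348]
```

>>> {"method": "send_rows", "body": {"rows": "0 0 0 0 0 0 0.5;0 0 0 0 0 0 0.6;0 0 0 0 0 0 1;0 0 0 0 0 0 1;0 0 0 0 0 0 1"}}

```text
time: 8.48
eef_pos: [0.5887, 0.0897, 0.2367]
tcp_rot: [0.416, 0.909, 0.0, 0.001]
contact_force: [0.5, 0.1, -0.7]
opening: 0.999
finger_force: 0.0
```

Converted, -75 mm / 500 = -0.15, -20 mm / 500 = -0.04.

>>> {"method": "send_rows", "body": {"rows": "0 0 0 0 0 -0.04 1;0 0 0 0 0 -0.15 1;0 0 0 0 0 -0.15 1;0 0 0 0 0 -0.15 1"}}

```text
time: 8.98
eef_pos: [0.5886, 0.0899, 0.3124]
tcp_rot: [0.416, 0.909, 0.0, 0.001]
contact_force: [-0.1, 0.2, -0.1]
opening: 0.996
finger_force: 0.0
```

Run:
```python
from h import *
plan([.4993,.083,.31],94.4)
b=ctrl.read_camera("scene")
for t in ["button_top","tab_a_face","shutter"]:
    for r in ctrl.look_for(b,t)[:2]: print(t,round(r["p"],2),w(b,r["position"]).round(4))
print(px(b,[.4993,.083,.211]))
cv2.imwrite("pics/e.png",cv2.resize(b["color"][140:240,290:423],(798,600),interpolation=2)[...,::-1])
```

```text
turn [ 4.000e-02  1.200e-01 -5.356e+01] shift [ 53.2 -72.1   2.2] t 8.975 q [-0.02  0.07  1.71 -0.    1.36 -0.73] op 0.9962085807308514 ff 0.0 F [-0.08  0.24 -0.08] M [-0.035 -0.047  0.044] pos [0.5886 0.0899 0.3124]
button_top 0.39 [0.5042 0.0797 0.2114]
tab_a_face 0.72 [0.6411 0.0626 0.1977]
tab_a_face 0.48 [0.6177 0.108  0.2322]
shutter 0.9 [0.593  0.0875 0.2149]
[np.float64(338.7982531766056), np.float64(174.57525028851816)]
```

View pics/e.png

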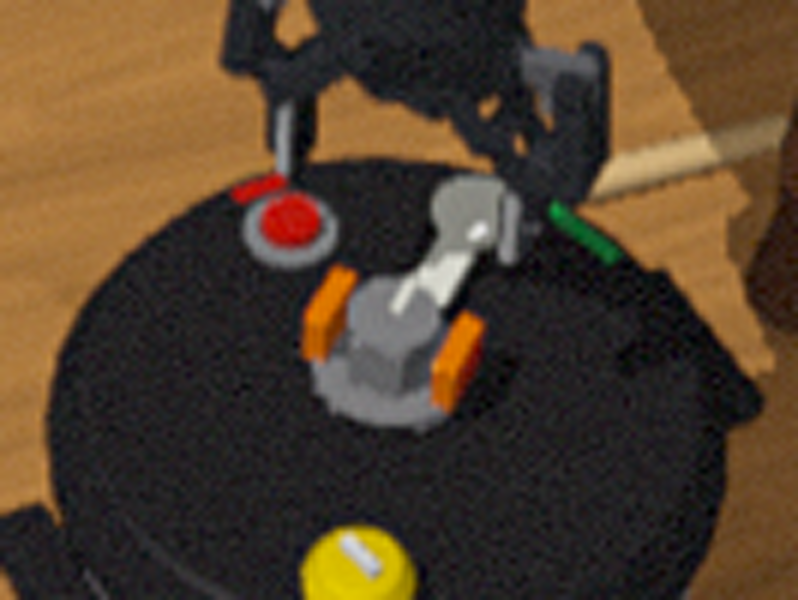

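Converted, -72 mm / 500 = -0.144, 53 mm / 500 = 0.106.

>>> {"method": "send_rows", "body": {"rows": "0 0 0 0.106 -0.144 0.004 -1;0 0 0 0.106 -0.144 0.004 -1;0 0 0 0.106 -0.144 0.004 -1;0 0 0 0.106 -0.144 0.004 -1;0 0 0 0.106 -0.144 0.004 -1;0 0 0 0.106 -0.144 0.004 -1"}}

```text
time: 9.93
eef_pos: [0.4999, 0.0829, 0.3089]
tcp_rot: [0.416, 0.909, -0.0, -0.0]
contact_force: [0.1, 0.6, -0.9]
opening: -0.003
finger_force: 0.0
```

Run:
```python
from h import *
plan([.501,.083,.237],40.8)
```

```text
turn [-0.01 -0.01  0.04] shift [-0.7  1.  71.9] t 9.925 q [-0.04 -0.13  1.91 -0.    1.36 -0.75] op -0.0025730137279895713 ff 0.0 F [ 0.15  0.57 -0.86] M [-0.067  0.018 -0.002] pos [0.4999 0.0829 0.3089]
```

Converted, 72 mm / 500 = 0.144, 68 mm / 500 = 0.136.

>>> {"method": "send_rows", "body": {"rows": "0 0 0 -0.0014 0.002 0.08 -1;0 0 0 -0.0014 0.002 0.136 -1;0 0 0 -0.0014 0.002 0.144 -1;0 0 0 -0.0014 0.002 0.144 -1"}}

```text
time: 10.42
eef_pos: [0.501, 0.083, 0.2377]
tcp_rot: [0.416, 0.909, 0.0, 0.0]
contact_force: [-0.7, -0.7, -0.1]
opening: -0.001
finger_force: 0.0
```

>>> {"method": "send_rows", "body": {"rows": "0 0 0 0 0 0.006 -1;0 0 0 0 0 0.012 -1;0 0 0 0 0 0.016 -1;0 0 0 0 0 0.016 -1"}}

```text
time: 10.92
eef_pos: [0.5007, 0.0831, 0.2295]
tcp_rot: [0.416, 0.909, 0.0, 0.0]
contact_force: [-0.1, 0.0, 2.4]
opening: 0.0
finger_force: 1.0
```

Converted, 6 mm / 500 = 0.012, 4.5 mm / 500 = 0.009.

>>> {"method": "send_rows", "body": {"rows": "0 0 0 0 0 0.003 -1;0 0 0 0 0 0.006 -1;0 0 0 0 0 0.009 -1;0 0 0 0 0 0.012 -1;0 0 0 0 0 0.012 -1;0 0 0 0 0 0.012 -1"}}

```text
time: 11.68
eef_pos: [0.5007, 0.0831, 0.2238]
tcp_rot: [0.416, 0.909, 0.0, 0.0]
contact_force: [-1.6, 0.8, 5.5]
opening: 0.0
finger_force: 3.0
```

Converted, 0.7 mm / 500 = 0.0014.

>>> {"method": "send_rows", "body": {"rows": "0 0 0 0 0 0.0014 -1;0 0 0 0 0 0.0014 -1;0 0 0 0 0 0.0014 -1"}}

```text
time: 12.05
eef_pos: [0.5007, 0.0831, 0.2233]
tcp_rot: [0.416, 0.909, 0.0, 0.0]
contact_force: [-1.7, 0.1, 6.6]
opening: -0.001
finger_force: 3.2
```

Converted, -100 mm / 500 = -0.2, -40 mm / 500 = -0.08.

>>> {"method": "send_rows", "body": {"rows": "0 0 0 0 0 -0.008 -1;0 0 0 0 0 -0.02 -1;0 0 0 0 0 -0.08 -1;0 0 0 0 0 -0.2 -1;0 0 0 0 0 -0.2 -1;0 0 0 0 0 -0.2 -1"}}

```text
time: 12.8
eef_pos: [0.5001, 0.083, 0.3214]
tcp_rot: [0.416, 0.909, -0.0, -0.0]
contact_force: [0.8, -0.0, -0.6]
opening: -0.001
finger_force: 0.0
```

Run:
```python
from h import *
s=ctrl.get_state(); print(s["eef_pos"],s["contact_force"],s["time"])
b=ctrl.read_camera("scene")
cv2.imwrite("pics/f.png",cv2.resize(b["color"][140:240,290:423],(798,600),interpolation=2)[...,::-1])
```

```text
[0.5001345  0.08303638 0.32143803] [ 0.813901   -0.03281397 -0.61667743] 12.8
```

View pics/f.png

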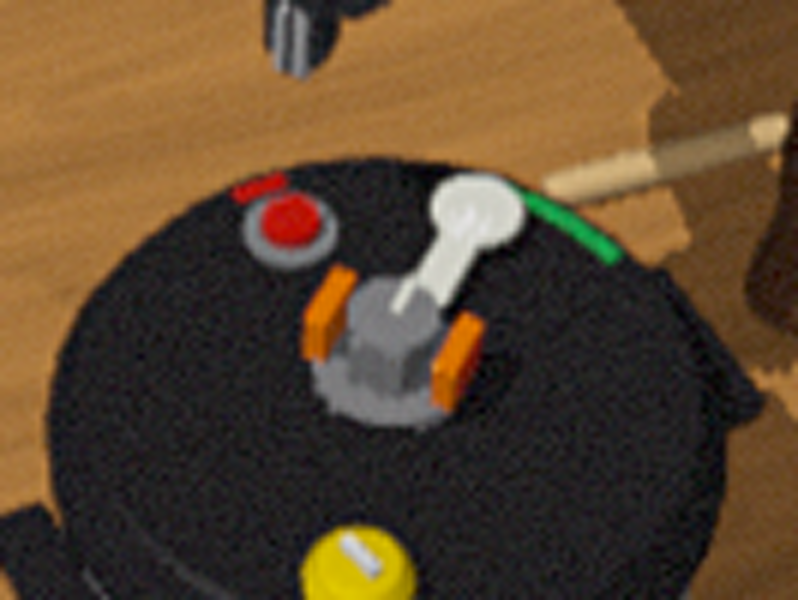

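Run:
```python
from h import *
b=ctrl.read_camera("scene"); im=b["color"].astype(int); R,G,B=im[...,0],im[...,1],im[...,2]
m=((R>160)&(G>60)&(G<150)&(B<80)).astype(np.uint8); m[:,:338]=0;m[:,375:]=0;m[:182]=0;m[:,:][212:]=0
k,l,s,c=cv2.connectedComponentsWithStats(m)
print([(s[i,4],c[i].round(1),ray(b,*c[i],.232).round(4)) for i in range(1,k) if s[i,4]>8])
```

```text
[(np.int32(59), array([343.7, 191.3]), array([0.572 , 0.0663, 0.232 ])), (np.int32(60), array([365. , 199.2]), array([0.6125, 0.1046, 0.232 ]))]
```

```bash
python3 -c "
from plant import ctrl
print(ctrl.sign_off())"
```

```text
the job is handed in; nothing more can be done
None
```

The job is handed in at about 13 s of the 54 s allowed. The selector is clicked into the release notch at about 0.92 rad with both tabs out, the steam button was pressed about 6 mm (roughly 6.6 N) and came back up, and nothing else was touched. The sign-off call returned no verdict, so this rests on my force readings and the final camera picture.

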